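Put the wooden planes away in the plane till

ROBOT

A 6-joint arm with a two-finger parallel gripper is mounted at the origin on the work surface. World frame = base frame: x ahead of the robot, y to its left, z up, the work surface at z = 0. Lengths are in m, angles in degrees, forces in N, time in s.
With the tool pointing down it reaches from about 0.325 to 0.85 m from the base axis. Payload 15.5 kg.
Tool frame: the origin (TCP) lies midway between the tips of the shut fingers; the grasp point (between the pads) lies 19 mm behind it; z points along the fingers, y is the line along which they close (so a half turn about z gives the same grasp; the last joint's range is limited). The gripper opens to 91 mm and grips with 3 to 60 N. Pads are 32 mm wide; open, the fingers measure 118 mm over their backs; the gripper's body (76 mm by 178 mm) begins 60 mm behind the grasp point.
Start: joints at [-81.618, 28.281, 77.091, -0, 74.628, -5.472], TCP at [0.15, -0.607, 0.214] pointing down, gripper open.
Joint ranges: [-166.48, 166.48], [-47.26, 123.95], [12.59, 153.08], [-70.14, 250.14], [6.76, 159.57], [-176.63, 176.63]. Speed limits (degrees/s): [108.29, 108.29, 147.25, 172.46, 172.46, 172.46].

INTERFACE

Orientations are given as a 3x3 rotation matrix whose columns are the frame's x, y, z axes.
In Python, from bench import ctrl gives the robot as it stands. The module is installed in compiled form; this text tells all that it offers. Calls block until the motion is done:
- ctrl.goto(position, orientation): joint-space move of the TCP to a pose.
- ctrl.move_l(position, vel=0.15, ori=None, contact_N=None): straight line of the TCP; ori=None keeps the orientation; vel is the mean speed in m/s. With contact_N (N) it stops when the force on the tool has changed by that much, and returns True; else False.
- ctrl.movej(angles): joint-space move.
- ctrl.command_gripper(opening): opening from 0.0 (shut) to 1.0 (fully open); the grip force is fixed at half the most; returns when the fingers have stopped.
- ctrl.sleep(seconds).
- ctrl.ik(position, orientation): joint angles nearest the present ones, or None.
- ctrl.read_camera(name): name is "scene" or "top"; returns the picture (480x640x3 uint8, blue, green, red); there is no depth.
- ctrl.camera_params(name): a dict with "fx", "fy", "cx", "cy" (pixels), "pose" (4x4, takes a point from camera to world coordinates). Camera axes: x right, y up, looking along -z (the intrinsics and any distortion apply to the point x, -y, -z); pixel columns grow to the right and rows downward; lengths in m; the calibration is good to about 2 mm. A picture is of the moment at which its call begins. camera_params takes no time and is no camera call.
A pose or a line that the arm cannot do raises ctrl.MotionError and nothing moves.
- ctrl.sign_off(): hands the job in; it is judged then, once.
Readings, each from a call of its own:
- ctrl.current_t(): time.
- ctrl.current_q(): joint angles.
- ctrl.current_dq(): joint speeds.
- ctrl.current_effort(): joint torques, N m.
- ctrl.current_tool_pos(): TCP position.
- ctrl.current_eef_rot(): TCP orientation.
- ctrl.current_contact_force(): force on the tool from outside, world axes, zero at the start.
- ctrl.current_wrist_torque(): the same for the moment, N m.
- ctrl.current_grip_width(): opening from 0.0 (shut) to 1.0 (fully open).
- ctrl.current_grasp_force(): force on a finger pad.
Only numpy, scipy, OpenCV 4.12 (cv2) and the standard library are available. Lean on these libraries where they do the work, as an engineer would, in place of code of your own. Each camera call takes 0.05 s, during which the arm holds its last target. There are 200 camera calls.

TASK

Put the four wooden planes away in the plane till: each goes into the felt-lined tray cut to its own length and width, sole down and flat on the felt inside the rim, either end first. Lower each one in rather than dropping it, and leave the metal plane lying where it is on the bench.

Things in the scene. Friction and masses are not known exactly. Their poses are not given: they have to be found in the camera images.
- smoother: Smoothing plane, the biggest: pale beech, dark sole, round horn over the toe (x 55 to 90 mm, up to 97 high). Loose. Body 190 long x 52 wide x 50 high (mm); iron and wedge rise behind the middle to 76 above the sole. Origin: centre of the sole; x to the toe, y across, z up. Starts sole down, within 0.25 rad of world x. Grip across mid-length, plain cheeks.
- rebate_plane: Rebate plane: long, narrow and tall, dark red-brown wood on a pale sole. Loose. Body 170 long x 26 wide x 58 high (mm); iron and wedge rise behind the middle to 84 above the sole. Origin: centre of the sole; x to the toe, y across, z up. Starts sole down, within 0.25 rad of world x. Grip across mid-length, plain cheeks.
- block_plane: Wooden block plane: mid-brown walnut, middle length. Loose. Body 140 long x 44 wide x 44 high (mm); iron and wedge rise behind the middle to 62 above the sole. Origin: centre of the sole; x to the toe, y across, z up. Starts sole down, within 0.25 rad of world x. Grip across mid-length, plain cheeks.
- palm_plane: Palm plane, the smallest: yellow boxwood on a brown sole. Loose. Body 96 long x 36 wide x 40 high (mm); iron and wedge rise behind the middle to 52 above the sole. Origin: centre of the sole; x to the toe, y across, z up. Starts sole down, within 0.25 rad of world x. Grip across mid-length, plain cheeks.
- metal_plane: Metal block plane, bare steel with brass fittings, 150 x 48 mm and about 55 mm high, loose, lying among the wooden planes; it stays out on the bench. Origin: centre of the sole, x along its length, z up. A flat pencil (8 mm) lies among the planes; the other tools lie clear of them, and nothing but these planes stands between bench and till.
- smoother_tray: Fixed beech tray for the smoothing plane, dark green felt floor; one of four side by side, in any order, in the till. Outer 226 x 88 x 18 mm; pocket 206 x 68 mm, centred. Origin: centre of the underside, 10 mm above the bench; x along its length, z up. Felt 6 mm above the origin, rim 12 mm above the felt. Till walls: 26 mm above the bench, 40 at the far end.
- rebate_tray: Fixed beech tray for the rebate plane, dark green felt floor; one of four side by side, in any order, in the till. Outer 226 x 88 x 18 mm; pocket 186 x 42 mm, centred. Origin: centre of the underside, 10 mm above the bench; x along its length, z up. Felt 6 mm above the origin, rim 12 mm above the felt. Trays are 91 mm apart, centre to centre.
- block_tray: Fixed beech tray for the wooden block plane, dark green felt floor; one of four side by side, in any order, in the till. Outer 226 x 88 x 18 mm; pocket 156 x 60 mm, centred. Origin: centre of the underside, 10 mm above the bench; x along its length, z up. Felt 6 mm above the origin, rim 12 mm above the felt.
- palm_tray: Fixed beech tray for the palm plane, dark green felt floor; one of four side by side, in any order, in the till. Outer 226 x 88 x 18 mm; pocket 112 x 52 mm, centred. Origin: centre of the underside, 10 mm above the bench; x along its length, z up. Felt 6 mm above the origin, rim 12 mm above the felt.
Mind the look-alikes: they are no part of the job. What is shaped like the palm_plane but red or turquoise is not meant. Leave any turquoise look-alike of the smoother alone.

How it is judged:
By the outcome, as a careful person would: the job done as asked, in the order asked, and still so for the second after the job is handed in, with the robot touching nothing.
It also fails if it takes over 115 s, if anything falls off the work surface, if the arm or the gripper's body presses on something with over 40 N, if the wrist force passes 120 N, or if a joint passes its speed limit or range.

## Working session

There is one attempt and no reset: what is moved stays moved. The work goes in short steps, each a Python script; the robot and the scene stay as the last script left them, time stands still between calls to the robot, and variables do not carry over. Pictures are saved under pics/ and viewed, at most 14 in all, crops included, and the job is handed in when it is done.

```bash
mkdir -p pics; python3 - <<'E'
from bench import ctrl
import cv2,numpy as np
np.set_printoptions(precision=4,suppress=True)
for n in("scene","top"):
    im=ctrl.read_camera(n); cv2.imwrite(f"pics/{n}0.png",im); print(n,ctrl.camera_params(n))
print(ctrl.current_t(),ctrl.current_eef_rot())
E
```

```text
scene {'fx': 507.9554872824984, 'fy': 507.9554872824984, 'cx': 317.9269571423054, 'cy': 245.15057987322754, 'pose': array([[ 0.8578, -0.3366,  0.3885,  0.9211],
       [ 0.5139,  0.5803, -0.6318, -0.8723],
       [-0.0128,  0.7416,  0.6708,  0.8835],
       [ 0.    ,  0.    ,  0.    ,  1.    ]])}
top {'fx': 597.70831589972, 'fy': 597.70831589972, 'cx': 309.8230208394014, 'cy': 240.81734796886676, 'pose': array([[ 0.027 ,  0.9959, -0.0861,  0.2992],
       [-0.9995,  0.0285,  0.0164, -0.0308],
       [ 0.0188,  0.0856,  0.9962,  1.539 ],
       [ 0.    ,  0.    ,  0.    ,  1.    ]])}
0.1 [[ 0.9709  0.2394 -0.0002]
 [ 0.2394 -0.9709  0.0011]
 [ 0.0001 -0.0011 -1.    ]]
```

View pics/top0.png

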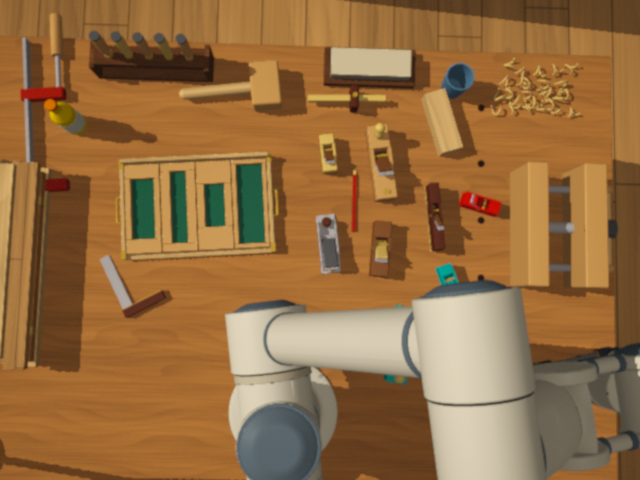

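View pics/scene0.png

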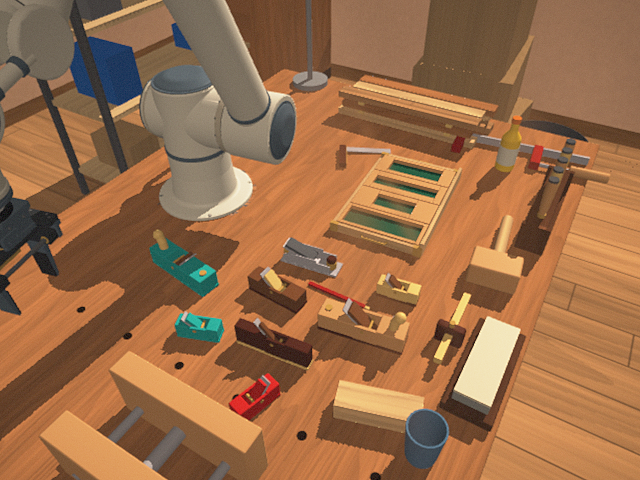

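Top view:
- Till pockets from left to right: (144,209), (178,207), (214,205), (251,203).
- Palm candidates: yellow (328,153), red look-alike (481,203), turquoise look-alike (447,275). I choose the yellow one.
- Smoother candidates: beech (381,160), turquoise (397,340), and a plain wood block (442,122). I choose the beech one with the horn.
- Rebate: dark red-brown (435,215).
- Block: walnut (381,250). The steel metal plane (329,243) stays where it is.

Next is a close crop of the planes and the pocket measurement.

```bash
cat > h.py <<'E'
import cv2,numpy as np
from bench import ctrl
np.set_printoptions(precision=4,suppress=True)
def cast(n,px,z):
    p=ctrl.camera_params(n);px=np.atleast_2d(px).astype(float);P=p["pose"]
    d=np.c_[(px[:,0]-p["cx"])/p["fx"],-(px[:,1]-p["cy"])/p["fy"],-np.ones(len(px))]@P[:3,:3].T
    return (P[:3,3]+d*((z-P[2,3])/d[:,2])[:,None])[:,:2]
def rect(pts):
    (c,s,a)=cv2.minAreaRect((pts*1000).astype(np.float32))
    b=cv2.boxPoints((c,s,a)); e=[b[1]-b[0],b[2]-b[1]]; l=e[int(np.linalg.norm(e[1])>np.linalg.norm(e[0]))]
    yaw=np.degrees(np.arctan2(l[1],l[0])); yaw=(yaw+90)%180-90
    return np.array(c)/1000,sorted(s),yaw
E
python3 - <<'E'
from h import *
im=cv2.imread("pics/top0.png"); hsv=cv2.cvtColor(im,cv2.COLOR_BGR2HSV)
c=im[115:290,300:510]; cv2.imwrite("pics/crop0.png",cv2.resize(c,None,fx=3.4,fy=3.4,interpolation=cv2.INTER_CUBIC))
m=cv2.inRange(hsv,(60,80,20),(85,255,140)); m[:,:110]=0;m[:,285:]=0;m[:150]=0;m[260:]=0
for k in cv2.findContours(m,0,2)[0]:
    if cv2.contourArea(k)>200: print(cv2.boundingRect(k),*rect(cast("top",k[:,0],0.018)))
for p in [(122,160),(270,155),(275,248),(125,258)]: print(p,cast("top",p,0.028))
E
```

```text
(205, 184, 19, 42) [0.5164 0.191 ] [44.41004943847656, 105.28700256347656] 4.7545853
(132, 180, 22, 58) [0.5013 0.3731] [51.66413879394531, 148.92857360839844] 4.6500854
(171, 172, 16, 70) [0.509  0.2821] [34.03612518310547, 179.0496368408203] 4.697769
(237, 165, 27, 78) [0.5236 0.1   ] [60.98934555053711, 199.6099853515625] 4.706131
(122, 160) [[0.6229 0.4292]]
(270, 155) [[0.6477 0.0525]]
(275, 248) [[0.4089 0.032 ]]
(125, 258) [[0.373  0.4083]]
```

View pics/crop0.png

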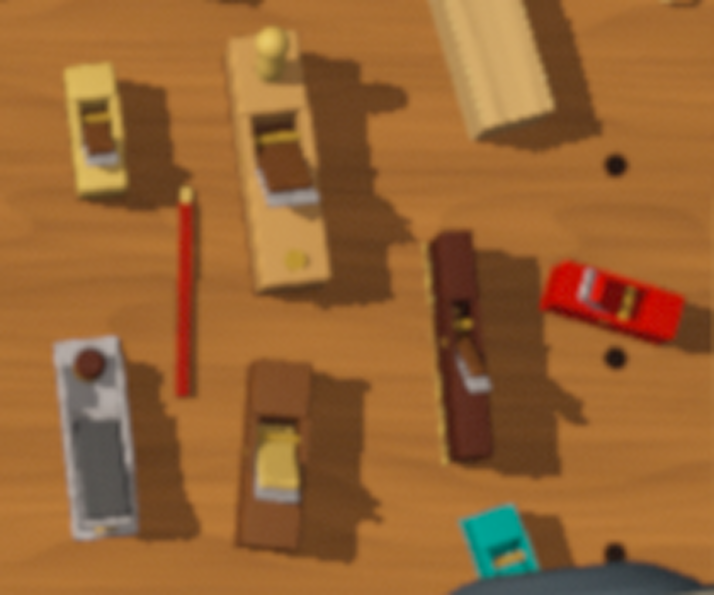

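The close crop shows the four planes I want: palm (96,130), smoother (279,162), rebate (462,345) and block (275,455). The metal plane (95,440) and the red and turquoise look-alikes are separate from them. The pocket sizes give the tray order left to right as block, rebate, palm, smoother, spaced 91 mm as specified.

Now I'll measure the plane top faces.

```bash
python3 - <<'E'
from h import *
C=dict(palm=([(66,70),(111,65),(127,190),(80,195)],.040),smoother=([(229,40),(297,33),(330,277),(257,291)],.05),
rebate=([(432,235),(470,230),(492,455),(452,460)],.058),block=([(251,362),(312,363),(299,550),(238,545)],.044))
for k,(p,z) in C.items():
    q=cast("top",np.array(p)/3.4+[300,115]-0.35,z); c,s,y=rect(q); print(k,q.mean(0),s,y)
    print("  scene px of top corners:",end="")
    P=ctrl.camera_params("scene");T=np.linalg.inv(P["pose"])
    for a in q:
        v=T@[*a,z,1]; print(np.round([P["cx"]+P["fx"]*v[0]/-v[2],P["cy"]-P["fy"]*v[1]/-v[2]],0),end=" ")
    print()
im=cv2.imread("pics/scene0.png")[220:390,220:440]
cv2.imwrite("pics/crop1.png",cv2.resize(im,None,fx=3.4,fy=3.4,interpolation=cv2.INTER_CUBIC))
E
```

```text
palm [ 0.6552 -0.0954] [35.43415832519531, 96.04377746582031] 7.912369
  scene px of top corners:[420. 283.] [416. 293.] [375. 282.] [380. 272.] 
smoother [ 0.6345 -0.2314] [55.248531341552734, 190.75608825683594] 7.8259964
  scene px of top corners:[409. 320.] [402. 339.] [317. 312.] [325. 294.] 
rebate [ 0.4986 -0.368 ] [29.739328384399414, 168.99554443359375] 6.042038
  scene px of top corners:[312. 341.] [307. 352.] [234. 324.] [241. 314.] 
block [ 0.4143 -0.2336] [45.28691101074219, 139.10215759277344] -3.0819092
  scene px of top corners:[306. 286.] [295. 299.] [247. 275.] [259. 263.]
```

View pics/crop1.png

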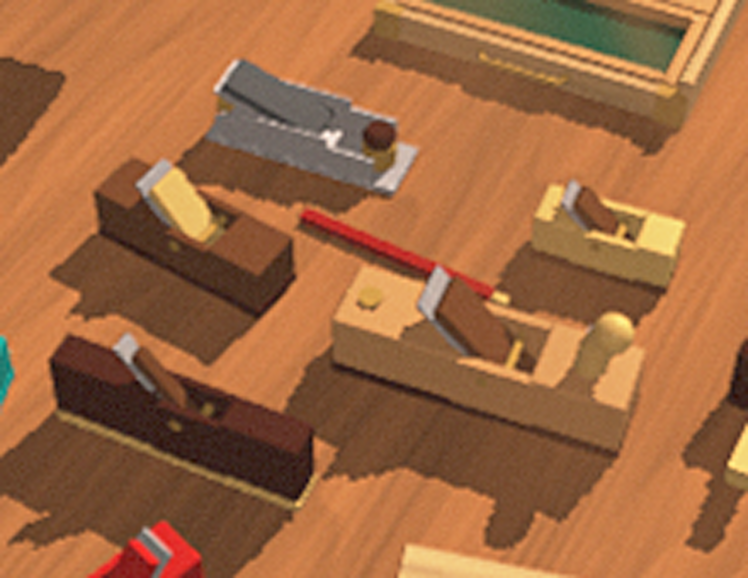

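Sizes match the given ones to within 1–4 mm, and the reprojected corners agree with the scene view: palm toe corner predicted at (666,248) and seen at (672,250), block at (255,269) and (252,272). I'll start with the palm plane.

```bash
cat > job.py <<'E'
from h import *
# plane: x,y,yaw,width,TCP height above sole ; tray x,y (felt z .016, yaw 4.7)
D=dict(palm=(.6552,-.0954,7.9,.036,.016,.516,.1903),rebate=(.4986,-.368,6.0,.026,.024,.5084,.2812),
 block=(.4143,-.2336,-3.1,.044,.018,.5008,.3721),smoother=(.6345,-.2314,7.8,.052,.022,.523,.0996))
def R(a):
    c,s=np.cos(np.radians(a)),np.sin(np.radians(a)); return np.array([[c,s,0],[s,-c,0],[0,0,-1.]])
def run(n,up=.17):
    x,y,a,w,h,tx,ty=D[n]; op=lambda m:ctrl.command_gripper(min(1,(w+m)/.091))
    ctrl.goto([x,y,.15],R(a)); op(.030)
    print("down contact",ctrl.move_l([x,y,h],.12,contact_N=15))
    ctrl.command_gripper(0.0)
    print("width mm",ctrl.current_grip_width()*91,"force",ctrl.current_grasp_force())
    z0=ctrl.current_tool_pos()[2]
    ctrl.move_l([x,y,up],.15); 
    print("lifted width",ctrl.current_grip_width()*91,"F",ctrl.current_contact_force(),"M",ctrl.current_wrist_torque())
    ctrl.goto([tx,ty,up],R(4.7))
    print("grip",ctrl.current_grip_width()*91)
    zt=.016+z0
    ctrl.move_l([tx,ty,zt+.015],.12)
    print("felt contact",ctrl.move_l([tx,ty,zt-.003],.02,contact_N=5),"z over felt",ctrl.current_tool_pos()[2]-zt)
    op(.014); ctrl.move_l([tx,ty,.19],.15); print("t",ctrl.current_t())
E
python3 - <<'E'
from job import *
run("palm")
cv2.imwrite("pics/p1.png",ctrl.read_camera("scene"))
E
```

```text
down contact False
width mm 35.90868835642189 force 30.00050514936447
lifted width 35.69764997244916 F [ 0.5839 -0.7557 -2.1334] M [0.0445 0.0125 0.0043]
grip 36.00999109480135
felt contact True z over felt -0.0002768313517119425
t 10.9833
```

The palm plane gripped at 36 mm, as expected, and touched the felt within 0.3 mm of the predicted height. Rebate next.

```bash
python3 - <<'E'
from job import *
run("rebate")
a=ctrl.read_camera("scene")[130:380,220:480]; cv2.imwrite("pics/p2.png",cv2.resize(a,None,fx=2.3,fy=2.3))
E
```

```text
down contact False
width mm 25.69101143992806 force 29.997673630714417
lifted width 25.553683677934426 F [-0.085   0.4577 -3.9162] M [-0.0352  0.0467 -0.0152]
grip 25.934349387817313
felt contact True z over felt -0.0002861503982058075
t 21.9917
```

View pics/p2.png

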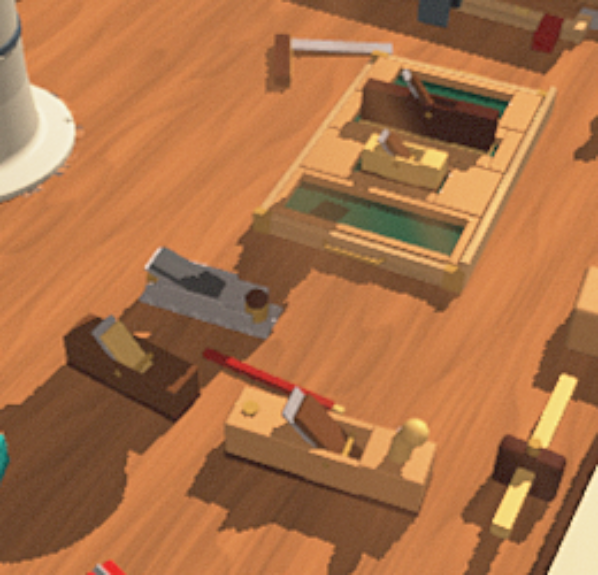

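The view shows the palm plane (405,160) and rebate plane (430,110) sitting upright in their pockets. The block tray (440,85) and smoother tray (370,215) are still free, so I'll do the last two.

```bash
python3 - <<'E'
from job import *
run("block"); run("smoother")
ctrl.goto([.5,-.30,.25],R(4.7))
s=ctrl.read_camera("scene")[130:290,310:490]; t=ctrl.read_camera("top")[140:270,105:360]
cv2.imwrite("pics/p3.png",cv2.resize(s,None,fx=3.4,fy=3.4)); cv2.imwrite("pics/p4.png",cv2.resize(t,None,fx=3.1,fy=3.1))
E
```

```text
down contact False
width mm 43.73513807333985 force 30.000930726528168
lifted width 43.797038536548136 F [-1.7499  0.4495 -2.7942] M [ 0.0253  0.0048 -0.0492]
grip 43.19371992328078
felt contact True z over felt -0.0002119813754640626
t 33.3
down contact False
width mm 52.132370735149884 force 29.966212213039398
lifted width 51.636856646161604 F [ 0.3445 -0.7651 -6.0144] M [-0.0211  0.0329 -0.0134]
grip 52.08213153840089
felt contact True z over felt -0.00028348425090859303
t 43.75
```

View pics/p3.png

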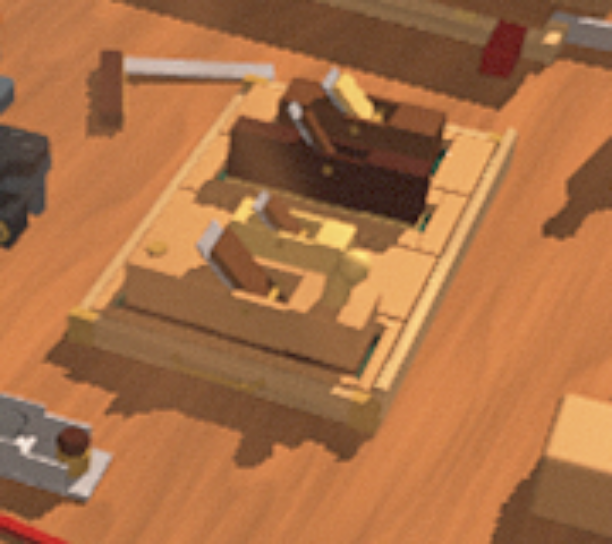

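View pics/p4.png

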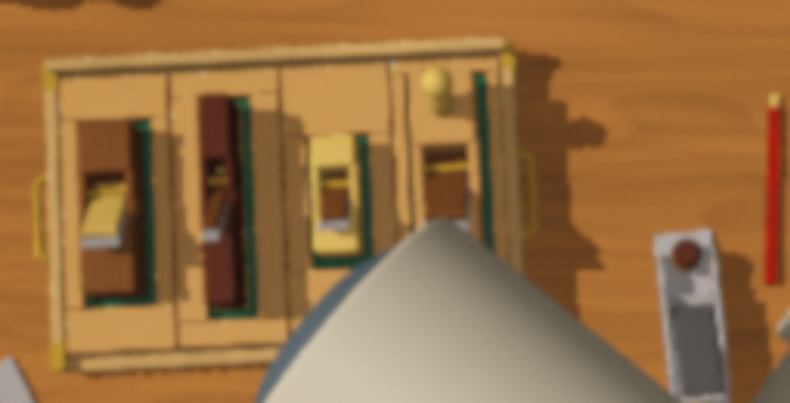

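The views show all four planes upright inside their own pockets, with green felt margins visible: block (108,205), rebate (225,200), palm (337,195), smoother (445,150). The metal plane (690,310) has not moved, and each plane touched the felt at the predicted height, so I'm handing in.

```bash
python3 -c "
from bench import ctrl
print(ctrl.sign_off(),ctrl.current_t())"
```

```text
the job is handed in; nothing more can be done
the job is handed in; nothing more can be done
```

All four wooden planes are lowered sole down into their own trays, the metal plane is still where it lay on the bench, and the job is handed in after about 45 s of robot time.

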